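# Index the condiment carousel and hold the straw bin open

## Robot

A 6-joint arm with a two-finger parallel gripper is mounted at the origin on a cart in front of the work surface, level with it; the furniture and walls round the work are solid. World frame = base frame: x ahead of the robot, y to its left, z up, the work surface at z = 0. Lengths are in m, angles in degrees, forces in N, time in s.
With the tool pointing down it reaches from about 0.35 to 0.875 m from the base axis. Payload 4.2 kg.
Tool frame: the origin (TCP) lies midway between the tips of the shut fingers; the grasp point (between the pads) lies 19 mm behind it; z points along the fingers, y is the line along which they close (so a half turn about z gives the same grasp; the last joint's range is limited). The gripper opens to 87 mm and grips with 3 to 60 N. Pads are 19 mm wide; open, the fingers measure 117 mm over their backs; the gripper's body (75 mm by 190 mm) begins 51 mm behind the grasp point.
Start: joints at [-57.433, 22.042, 0.453, 0, -68.411, -14.817], TCP at [0.191, -0.595, 0.223] pointing down, gripper open.
Joint ranges: [-179.83, 179.83], [-69.29, 118.12], [-61.27, 80.66], [-181.25, 117.63], [-171.15, -9.14], [-177.46, 177.46]. Speed limits (degrees/s): [159.86, 159.86, 180, 180, 180, 180].

## Interface

Orientations are given as a 3x3 rotation matrix whose columns are the frame's x, y, z axes.
In Python, from station import r gives the robot as it stands.
- The arm moves only by the tool nudge_tcp, called after ">>>" as name([rows], argument=value, ...), one row to a line, values as JSON. Schema: {"type":"object","properties":{"steps":{"type":"array","items":{"type":"object","properties":{"aperture":{"type":"number"},"pos":{"type":"array","items":{"type":"number"},"minItems":3,"maxItems":3},"rot":{"type":"array","items":{"type":"number"},"minItems":3,"maxItems":3}},"additionalProperties":false,"required":["aperture"]},"minItems":1,"maxItems":8},"only":{"type":"string"},"quiet":{"type":"boolean"},"lines":{"type":"string"}},"required":["steps"],"additionalProperties":false}. steps is a list of rows, 1 to 8 of them, each an object with the fields aperture (the opening from 0.0 (shut) to 1.0 (fully open)), pos (a list: dx, dy, dz in m), rot (a list: a rotation vector rx, ry, rz in degrees); a field left out counts as zero (the opening has to be given); each row is the pose to reach, as a shift and turn from the pose commanded when the call began, along the tool's axes at that moment; what a row does not reach only later rows make up. A row lasts 1/10 s, in which the tool goes at most 0.05 m and 8.59 degrees, less where a joint would pass 70% of its speed; a pose out of reach is approached as far as the arm can. The fingers move at their own pace and stop on an object; the grip force is fixed at half the most. Time passes only in rows, so rows that do not move let the fingers close. The tool returns the time, the measured TCP pose, the force, the opening and the grip force at its end. only (a regular expression) keeps the lines of the reply that match it, lines (a string "A,B") keeps lines A to B, and quiet returns only ok. Input that does not fit is refused with a message, and nothing moves.
- r.sense(): the state, without advancing time (a new reading comes with each control period).
- r.capture(name): name is "scene" or "top"; returns a dict with "pixels" (400x640x3 uint8, red, green, blue), "z_map" (400x640 float32, m along the optical axis (not along the pixel's ray), 0 where there is no reading), "K" (3x3 intrinsics, pixels), "world_from_camera" (4x4, takes a point from camera to world coordinates). Camera axes: x right, y up, looking along -z (the intrinsics and any distortion apply to the point x, -y, -z); pixel columns grow to the right and rows downward; lengths in m; the calibration is good to about 2 mm. A picture is of the moment at which its call begins.
- r.finish_job(): hands the job in; it is judged then, once.
The state is a dict: "time_s": time; "joints": joint angles; "joint_velocities": joint speeds; "effort": joint torques, N m; "tcp_pos": TCP position; "ee_rot": TCP orientation; "wrist_force": force on the tool from outside, world axes, zero at the start; "moment": the same for the moment, N m; "gripper_width": opening from 0.0 (shut) to 1.0 (fully open); "gripper_force": force on a finger pad.
Only numpy, scipy, OpenCV 4.12 (cv2) and the standard library are available. Lean on these libraries where they do the work, as an engineer would, in place of code of your own. Each camera call takes 0.05 s, during which the arm holds its last target. There are 200 camera calls.

## Task

The straw bin (red handle bar) on the condiment carousel needs refilling: turn the carousel anticlockwise, seen from above (the yellow post is there to turn it by), until that bin faces the pointer on the white click stop and the carousel has clicked in. Then lift the bin's sprung lid (the red bar is its handle) to about 60 degrees open and finish there, still holding it open with the gripper, with the carousel still clicked in. Leave the other things on the worktop where they stand.

Things in the scene. Friction and masses are not known exactly. Their poses are not given: they have to be found in the camera images.
- carousel_base: dark round foot of the condiment carousel, fixed (placed anew each time). Origin on the turning axis at the worktop; its -x axis points to the white click stop. The wooden platter on it is 336 mm across, top 36 mm above the worktop. It carries four white bins in a cross, 84 x 84 x 66 mm, 46 to 130 mm from the axis, grey lids (top at 109 mm), handle bars 168 mm from the axis
- carousel (a joint): platter angle, rad; 0 = straw bin (red bar) straight at the click stop, clicked in. Starts between -1.6 and -1.0, grows anticlockwise seen from above, stops at -1.9 and 0.3. Light friction (0.025 N m): it stays where it is left. From about -0.16 a rib on the rim lifts a ball in the click stop (1 to 3 N at the post); past -0.07 the ball drops in and draws the platter to 0, play 0.015 rad
- post_top (a point): centre of the top of the yellow post, an upright round rod 14 mm thick, 126 mm from the turning axis, 45 degrees anticlockwise of the straw bin. Top 160 mm above the worktop; its upper 40 mm stand clear above all else on the carousel and can be gripped from above; the rod may turn between the fingers
- straw_lid_bar (a point): middle of the red handle bar: a level round rod 10 mm thick, square to the bin's outward direction, between two steel arms 41 mm left and right. 106 mm above the worktop when shut. A 32 mm gap parts it from the lid's edge: pinch it from above, one finger in the gap, one outside; it may turn between the fingers. It moves on a 122 mm radius about the hinge
- straw_lid_hinge (a point): middle of the hinge line of the straw bin's lid, at the bin's inner edge, 46 mm from the turning axis, 106 mm above the worktop; turns with the platter. The line is level and parallel to the red bar
- straw_lid (a joint): opening angle of the straw bin's lid, rad: 0 = shut, grows as the red bar rises and swings in towards the turning axis, stop at 1.75. Gravity and a spring shut it from any angle; at 60 degrees it takes about 1.1 N at the bar to hold. The other three lids (black bars) are locked
- pointer (a point): red mark on top of the white click stop, 175 mm from the turning axis: where the straw bin must face. The click stop is part of the fixed foot: a pillar beside the platter with a cage over its rim (138 to 205 mm from the axis, 36 mm wide, top 71 mm above the worktop) that holds a steel ball
- cup_a: the loose white cup at the front left, standing mouth up, 74 mm across, 64 mm tall; origin under its centre; leave it alone
- cup_b: the loose white cup at the right, standing upside down, 74 mm across, 64 mm tall; origin under its centre; leave it alone
- dial_timer: white wind-up kitchen timer with a red dial, 62 mm across, 44 mm tall, loose near the front edge; origin under its centre; leave it alone
- pick_tin: small steel toothpick tin with a shut lid, 71 x 92 x 44 mm, loose at the front right; origin under its centre; leave it alone
- spice_jar: green-capped spice jar at the left edge, 46 mm across, 106 mm tall, loose; origin under its centre; leave it alone

How it is judged:
By the outcome, as a careful person would: the job done as asked, in the order asked, and still so for the second after the job is handed in, while the arm keeps its last pose, push and grip.
It also fails if it takes over 51 s, if anything falls off the work surface, if the arm or the gripper's body presses on something with over 40 N, if the wrist force passes 120 N, or if a joint passes its speed limit or range.

## Working session

There is one attempt and no reset: what is moved stays moved. The work goes in short steps, Python scripts to look and compute and a tool call to move; the robot and the scene stay as the last step left them, time stands still between calls to the robot, and variables do not carry over. Pictures are saved under pics/ and viewed, at most 10 in all, crops included, and the job is handed in when it is done.

```bash
ls; mkdir -p pics; python3 - <<'E'
from station import r
import cv2,numpy as np
for n in("scene","top"):
    c=r.capture(n); np.savez(f"{n}0.npz",**c); cv2.imwrite(f"pics/{n}0.png",c["pixels"][:,:,::-1])
    print(n,c["K"].tolist(),np.round(c["world_from_camera"],3).tolist())
s=r.sense(); print(s["time_s"],s["tcp_pos"],np.round(s["ee_rot"],3).tolist(),s["gripper_width"])
E
```

```text
pics
station.py
scene [[449.1521979298857, 0.0, 318.74624957353336], [0.0, 449.1521979298857, 201.67898863588886], [0.0, 0.0, 1.0]] [[-0.603, 0.506, -0.617, -0.304], [-0.797, -0.385, 0.465, 0.572], [-0.002, 0.772, 0.635, 0.942], [0.0, 0.0, 0.0, 1.0]]
top [[425.23888955241193, 0.0, 311.3824004624108], [0.0, 425.23888955241193, 201.2528206816844], [0.0, 0.0, 1.0]] [[-0.005, 0.993, -0.118, 0.368], [-1.0, -0.004, 0.004, -0.026], [0.003, 0.118, 0.993, 1.268], [0.0, 0.0, 0.0, 1.0]]
0.1 [ 0.19038658 -0.5947171   0.22156968] [[-0.952, -0.305, -0.001], [-0.305, 0.952, 0.002], [0.0, 0.002, -1.0]] 0.9979176293988179
```

View pics/top0.png

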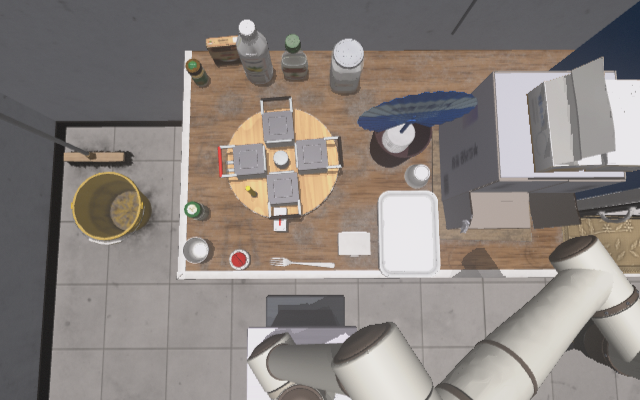

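View pics/scene0.png

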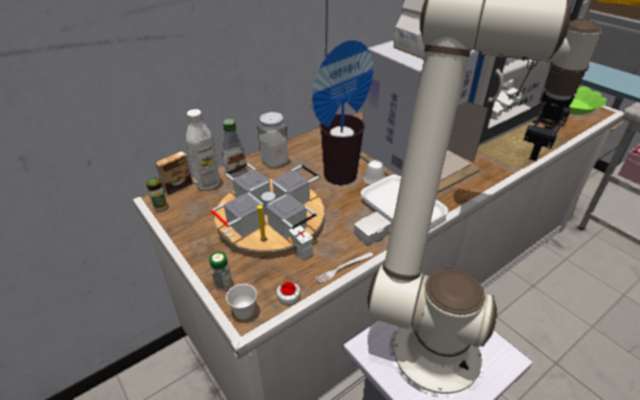

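The top view shows the carousel centred near (280,158), the red bar at (221,160), the yellow post at (250,190) and the click stop below at (280,220). Cup_a is at (196,250), the jar at (193,210), the timer at (239,260) and the tin at (354,243).

```bash
cat > h.py <<'E'
import cv2,numpy as np
from scipy.optimize import least_squares
def ray(c,u,v,z):
    K=c["K"];T=c["world_from_camera"]
    d=T[:3,:3]@np.array([(u-K[0,2])/K[0,0],-(v-K[1,2])/K[1,1],-1.]);o=T[:3,3]
    return o+d*(z-o[2])/d[2]
def cloud(c):
    K=c["K"];T=c["world_from_camera"];z=c["z_map"]
    v,u=np.mgrid[:400,:640]
    P=np.stack([(u-K[0,2])/K[0,0]*z,-(v-K[1,2])/K[1,1]*z,-z],-1)
    return P@T[:3,:3].T+T[:3,3]
def mask(c,lo,hi,box):
    h=cv2.cvtColor(c["pixels"],cv2.COLOR_RGB2HSV)
    if lo[0]>hi[0]: m=cv2.inRange(h,(0,)+lo[1:],hi)|cv2.inRange(h,lo,(179,)+hi[1:])
    else: m=cv2.inRange(h,lo,hi)
    k=np.zeros_like(m);k[box[1]:box[3],box[0]:box[2]]=1
    return m*k
RED=((172,130,90),(8,255,255));YEL=((22,150,80),(34,255,255))
E
python3 - <<'E'
from h import *
t=dict(np.load("top0.npz"));s=dict(np.load("scene0.npz"))
P=cloud(t)
def show(n,c,P,rng,box,z):
    m=mask(c,*rng,box)>0
    v,u=np.nonzero(m);
    print(n,len(u),u.min(),u.max(),v.min(),v.max(),"ctr",u.mean(),v.mean(),"ray",np.round(ray(c,u.mean(),v.mean(),z),4),"depthz pct",np.round(np.percentile(P[m][:,2],[5,50,95]),3), np.round(np.median(P[m],0),4))
show("bar",t,P,RED,(210,130,232,190),.106)
show("ptr",t,P,RED,(268,205,295,240),.071)
show("post",t,P,YEL,(235,170,265,210),.15)
S=cloud(s)
show("bar s",s,S,RED,(205,200,240,245),.106)
show("ptr s",s,S,RED,(285,220,315,250),.071)
show("post s",s,S,YEL,(250,195,275,250),.14)
# lids from depth
m=((abs(P[...,2]-.107)<.008)).astype(np.uint8);k=np.zeros_like(m);k[100:215,215:345]=1
m=cv2.morphologyEx(m*k,cv2.MORPH_OPEN,np.ones((7,7),np.uint8))
n,l,st,ce=cv2.connectedComponentsWithStats(m)
C=[]
for i in range(1,n):
    print("lid",st[i],ce[i],np.round(ray(t,*ce[i],.109),4))
# platter circle
cl=(abs(P[...,2]-.036)<.006);k=np.zeros(cl.shape,bool);k[95:225,215:350]=1
v,u=np.nonzero(cl&k);q=np.array([ray(t,a,b,.036)[:2] for a,b in zip(u,v)])
hull=cv2.convexHull(q.astype(np.float32))[:,0];print("circle",cv2.minEnclosingCircle(hull))
E
```

```text
bar 97 218 222 147 176 ctr 219.659793814433 161.71134020618555 ray [0.618 0.224 0.106] depthz pct [0.104 0.108 0.112] [0.6193 0.2232 0.1083]
ptr 9 279 280 219 224 ctr 279.3333333333333 221.33333333333334 ray [0.4536 0.06   0.071 ] depthz pct [0.068 0.07  0.074] [0.4547 0.061  0.0695]
post 15 246 249 186 190 ctr 247.46666666666667 188.0 ray [0.5371 0.1393 0.15  ] depthz pct [0.157 0.159 0.16 ] [0.5358 0.139  0.1585]
bar s 76 210 227 209 225 ctr 218.82894736842104 217.30263157894737 ray [0.6228 0.2258 0.106 ] depthz pct [0.107 0.111 0.115] [0.6192 0.228  0.1107]
ptr s 6 299 302 232 235 ctr 300.8333333333333 233.5 ray [0.46   0.0599 0.071 ] depthz pct [0.072 0.074 0.078] [0.4555 0.0623 0.0738]
post s 124 258 264 206 238 ctr 261.0725806451613 220.86290322580646 ray [0.5038 0.1567 0.14  ] depthz pct [0.053 0.114 0.16 ] [0.5314 0.1429 0.114 ]
lid [262 111  32  32 929] [277.77072121 126.36383208] [0.7176 0.0627 0.109 ]
lid [295 139  33  31 900] [310.95666667 154.10222222] [ 0.6378 -0.03    0.109 ]
lid [233 144  33  32 913] [249.45673604 160.00985761] [0.6218 0.1408 0.109 ]
lid [268 171  31  33 907] [283.06284454 187.83241455] [0.5433 0.0473 0.109 ]
circle ((0.6309726238250732, 0.05572810769081116), 0.1681232750415802)
```

>>> nudge_tcp([
  {"aperture":1,"pos":[-0.034,0.037,0],"rot":[0,0,-8]},
  {"aperture":1,"pos":[-0.068,0.074,0],"rot":[0,0,-16]},
  {"aperture":1,"pos":[-0.102,0.111,0],"rot":[0,0,-24]},
  {"aperture":1,"pos":[-0.136,0.148,0],"rot":[0,0,-32]},
  {"aperture":1,"pos":[-0.17,0.185,0],"rot":[0,0,-40]},
  {"aperture":1,"pos":[-0.204,0.222,0],"rot":[0,0,-48]},
  {"aperture":1,"pos":[-0.238,0.259,0],"rot":[0,0,-56]},
  {"aperture":1,"pos":[-0.27,0.293,0],"rot":[0,0,-64]},
])

```text
time_s: 0.9
tcp_pos: [0.3585, -0.2318, 0.2225]
ee_rot: [[-0.138, -0.99, 0.0], [-0.99, 0.138, 0.0], [-0.0, -0.0, -1.0]]
wrist_force: [1.5, -0.7, 0.1]
gripper_width: 1.003
gripper_force: 0.0
```

```bash
cat > go.py <<'E'
import sys,numpy as np
from station import r
from scipy.spatial.transform import Rotation as R
def go(p,yaw):  # tool-axis shift and turn to TCP p, pointing down, tool y at world yaw
    s=r.sense();M=np.array(s["ee_rot"]);y=np.radians(yaw)
    Y=np.array([np.cos(y),np.sin(y),0]);Z=np.array([0,0,-1.]);W=np.stack([np.cross(Y,Z),Y,Z],1)
    print("shift",np.round(M.T@(np.array(p)-s["tcp_pos"]),4),"rot",np.round(np.degrees(R.from_matrix(M.T@W).as_rotvec()),2),"t",s["time_s"],"tcp",np.round(s["tcp_pos"],4),"F",np.round(s["wrist_force"],1),"w",s["gripper_width"])
if __name__=="__main__": a=[float(x) for x in sys.argv[1:]];go(a[:3],a[3])
E
python3 go.py .535 .1375 .22 178.3
```

```text
shift [-0.3901 -0.1239  0.0026] rot [-0.01  0.01 -6.23] t 0.9 tcp [ 0.3585 -0.2318  0.2225] F [ 1.5 -0.7  0.1] w 1.0026931396271825
```

>>> nudge_tcp([
  {"aperture":1,"pos":[-0.046,-0.015,0],"rot":[0,0,-2]},
  {"aperture":1,"pos":[-0.092,-0.03,0],"rot":[0,0,-4]},
  {"aperture":1,"pos":[-0.138,-0.045,0],"rot":[0,0,-6]},
  {"aperture":1,"pos":[-0.184,-0.06,0],"rot":[0,0,-6]},
  {"aperture":1,"pos":[-0.23,-0.074,0],"rot":[0,0,-6]},
  {"aperture":1,"pos":[-0.276,-0.088,0],"rot":[0,0,-6]},
  {"aperture":1,"pos":[-0.322,-0.102,0],"rot":[0,0,-6]},
  {"aperture":1,"pos":[-0.368,-0.117,0],"rot":[0,0,-6]},
])

```text
time_s: 1.7
tcp_pos: [0.5271, 0.1155, 0.2223]
ee_rot: [[-0.039, -0.999, -0.001], [-0.999, 0.039, -0.0], [0.0, 0.001, -1.0]]
wrist_force: [0.4, -0.9, 1.2]
gripper_width: 1.001
gripper_force: 0.0
```

>>> nudge_tcp([
  {"aperture":1,"pos":[-0.015,-0.006,0]},
  {"aperture":1,"pos":[-0.022,-0.008,0]},
  {"aperture":1,"pos":[-0.022,-0.008,0]},
])

```text
time_s: 2.0
tcp_pos: [0.5354, 0.1352, 0.222]
ee_rot: [[-0.039, -0.999, -0.001], [-0.999, 0.039, -0.001], [0.001, 0.001, -1.0]]
wrist_force: [-0.5, 0.6, -0.5]
gripper_width: 1.005
gripper_force: 0.0
```

```bash
python3 go.py .535 .1375 .13 178.3
python3 - <<'E'
from station import r
from h import *
c=r.capture("scene");np.savez("scene1.npz",**c)
cv2.imwrite("pics/s1.png",cv2.resize(c["pixels"][120:320,140:400,::-1],None,fx=3,fy=3))
E
```

```text
shift [-0.0024  0.0003  0.092 ] rot [ 0.08 -0.04 -0.53] t 2.0 tcp [0.5354 0.1352 0.222 ] F [-0.5  0.6 -0.5] w 1.0052060410070456
```

View pics/s1.png

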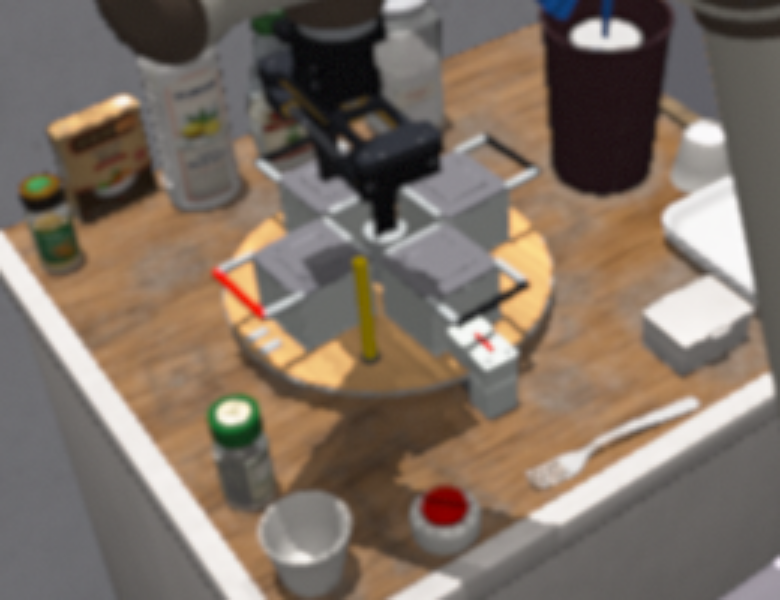

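The fingers hang above the carousel with tips near (385,215). The yellow post top is at (361,260), and the red bar is still at (240,293). I'll check the post top by its ray before lowering.

```bash
python3 - <<'E'
from h import *
s=dict(np.load("scene1.npz"));t=dict(np.load("top0.npz"))
m=mask(s,*YEL,(245,190,280,250));v,u=np.nonzero(m);k=v<=v.min()+1
print(v.min(),u[k].mean(),ray(s,u[k].mean(),v.min()+1,.16),ray(t,247.5,188,.16))
E
```

```text
205 259.4 [0.53803157 0.13904818 0.16      ] [0.53554674 0.13772974 0.16      ]
```

>>> nudge_tcp([
  {"aperture":1,"pos":[-0.003,-0.001,0.04]},
  {"aperture":1,"pos":[-0.003,-0.001,0.075]},
  {"aperture":1,"pos":[-0.003,-0.001,0.092]},
  {"aperture":1,"pos":[-0.003,-0.001,0.092]},
  {"aperture":0,"pos":[-0.003,-0.001,0.092]},
  {"aperture":0,"pos":[-0.003,-0.001,0.092]},
  {"aperture":0,"pos":[-0.003,-0.001,0.092]},
  {"aperture":0,"pos":[-0.003,-0.001,0.092]},
])

```text
time_s: 2.85
tcp_pos: [0.5374, 0.1383, 0.1317]
ee_rot: [[-0.039, -0.999, 0.002], [-0.999, 0.039, 0.001], [-0.001, -0.002, -1.0]]
wrist_force: [-0.0, 0.7, -0.2]
gripper_width: 0.726
gripper_force: 0.0
```

>>> nudge_tcp([
  {"aperture":0},
  {"aperture":0},
  {"aperture":0},
])

```text
time_s: 3.15
tcp_pos: [0.537, 0.1382, 0.1306]
ee_rot: [[-0.039, -0.999, 0.0], [-0.999, 0.039, 0.0], [-0.0, -0.0, -1.0]]
wrist_force: [-0.2, 0.2, 0.3]
gripper_width: 0.446
gripper_force: 0.0
```

>>> nudge_tcp([
  {"aperture":0},
  {"aperture":0},
  {"aperture":0},
  {"aperture":0},
  {"aperture":0},
])

```text
time_s: 3.65
tcp_pos: [0.5364, 0.1383, 0.1304]
ee_rot: [[-0.04, -0.999, -0.001], [-0.999, 0.04, 0.0], [-0.0, 0.001, -1.0]]
wrist_force: [-2.2, 0.8, 2.0]
gripper_width: 0.151
gripper_force: 30.0
```

```bash
cat > arc.py <<'E'
import sys,numpy as np
from station import r
C=np.array([.6305,.0555]);s=r.sense();p=s["tcp_pos"];M=np.array(s["ee_rot"])
a0=np.degrees(np.arctan2(*(p[:2]-C)[::-1]))%360;print("now",a0,np.hypot(*(p[:2]-C)))
for a in map(float,sys.argv[1:]):
    t=np.radians(a);w=np.r_[C+.126*np.array([np.cos(t),np.sin(t)]),.1305]-p;print(a,np.round(M.T@w,3))
E
python3 arc.py 144.6 150.6 156.6 162.6 168.6 174.6 180.6 186.6
```

```text
now 138.66676888795783 0.1253226077195836
144.6 [ 0.01   0.008 -0.   ]
150.6 [ 0.022  0.015 -0.   ]
156.6 [ 0.034  0.02  -0.   ]
162.6 [ 0.046  0.024 -0.   ]
168.6 [ 0.059  0.027 -0.   ]
174.6 [ 0.072  0.029 -0.   ]
180.6 [ 0.085  0.029 -0.   ]
186.6 [ 0.098  0.027 -0.   ]
```

>>> nudge_tcp([
  {"aperture":0,"pos":[0.01,0.008,0]},
  {"aperture":0,"pos":[0.022,0.015,0]},
  {"aperture":0,"pos":[0.034,0.02,0]},
  {"aperture":0,"pos":[0.046,0.024,0]},
  {"aperture":0,"pos":[0.059,0.027,0]},
  {"aperture":0,"pos":[0.072,0.029,0]},
  {"aperture":0,"pos":[0.085,0.029,0]},
  {"aperture":0,"pos":[0.098,0.027,0]},
])

```text
time_s: 4.45
tcp_pos: [0.5075, 0.0409, 0.1308]
ee_rot: [[-0.039, -0.999, 0.004], [-0.999, 0.039, 0.002], [-0.002, -0.004, -1.0]]
wrist_force: [6.7, 3.3, -5.8]
gripper_width: 0.15
gripper_force: 30.0
```

```bash
python3 arc.py 192.6 197 202 207 211 215 219 223.3
```

```text
now 186.79212171474168 0.12385201370088168
192.6 [ 0.013 -0.001  0.   ]
197.0 [ 0.022 -0.003  0.   ]
202.0 [ 0.032 -0.007  0.   ]
207.0 [ 0.042 -0.012  0.   ]
211.0 [ 0.05  -0.017  0.   ]
215.0 [ 0.057 -0.022  0.   ]
219.0 [ 0.064 -0.028  0.   ]
223.3 [ 0.07  -0.034  0.   ]
```

>>> nudge_tcp([
  {"aperture":0,"pos":[0.013,-0.002,0]},
  {"aperture":0,"pos":[0.022,-0.005,0]},
  {"aperture":0,"pos":[0.032,-0.009,0]},
  {"aperture":0,"pos":[0.042,-0.014,0]},
  {"aperture":0,"pos":[0.05,-0.019,0]},
  {"aperture":0,"pos":[0.057,-0.024,0]},
  {"aperture":0,"pos":[0.064,-0.03,0]},
  {"aperture":0,"pos":[0.07,-0.035,0]},
])

```text
time_s: 5.25
tcp_pos: [0.5406, -0.0292, 0.131]
ee_rot: [[-0.04, -0.999, 0.006], [-0.999, 0.04, 0.003], [-0.003, -0.006, -1.0]]
wrist_force: [6.4, 8.4, -5.1]
gripper_width: 0.151
gripper_force: 30.0
```

>>> nudge_tcp([
  {"aperture":0},
  {"aperture":0},
])

```text
time_s: 5.45
tcp_pos: [0.5406, -0.0293, 0.131]
ee_rot: [[-0.041, -0.999, 0.006], [-0.999, 0.041, 0.003], [-0.003, -0.006, -1.0]]
wrist_force: [6.2, 5.5, -3.8]
gripper_width: 0.153
gripper_force: 30.0
```

```bash
python3 arc.py 223.3
python3 - <<'E'
from station import r
from h import *
for n in("scene","top"):
    c=r.capture(n);np.savez(n+"2.npz",**c)
    cv2.imwrite(f"pics/{n}2.png",cv2.resize(c["pixels"][90:290,180:440,::-1] if n=="scene" else c["pixels"][90:290,180:440,::-1],None,fx=3,fy=3))
E
```

```text
now 223.34457780458501 0.12358342994624485
223.3 [0.002 0.002 0.   ]
```

View pics/scene2.png

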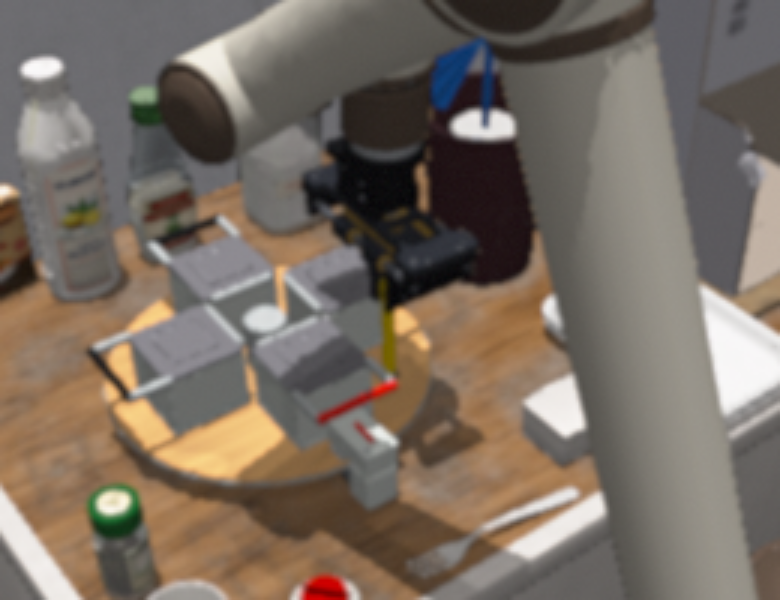

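The scene view now shows the straw bin's red bar (358,400) over the click stop's pointer mark (367,433), and the fingers on the post at (387,275). I'll release, rise and measure the platter angle.

>>> nudge_tcp([
  {"aperture":0.5},
  {"aperture":0.5},
  {"aperture":0.5},
  {"aperture":0.5},
  {"aperture":0.5,"pos":[0,0,-0.03]},
  {"aperture":0.5,"pos":[0,0,-0.07]},
  {"aperture":0.5,"pos":[0,0,-0.1]},
  {"aperture":0.5,"pos":[0,0,-0.1]},
])

```text
time_s: 6.35
tcp_pos: [0.5405, -0.0303, 0.2356]
ee_rot: [[-0.039, -0.999, 0.009], [-0.999, 0.039, 0.0], [-0.001, -0.009, -1.0]]
wrist_force: [-0.2, 0.3, 0.0]
gripper_width: 0.499
gripper_force: 0.0
```

```bash
python3 - <<'E'
from station import r
from h import *
for n in("scene","top"):
    c=r.capture(n);np.savez(n+"3.npz",**c)
    cv2.imwrite(f"pics/{n}3.png",cv2.resize(c["pixels"][90:290,180:440,::-1],None,fx=3,fy=3))
    if n=="scene": box=(270,200,340,240)
    else: box=(250,205,310,240)
    m=mask(c,*RED,box);k,l,st,ce=cv2.connectedComponentsWithStats(m)
    for i in range(1,k):
        if st[i][4]>4: print(n,st[i],ce[i],ray(c,*ce[i],.106).round(4),ray(c,*ce[i],.071).round(4))
E
python3 go.py .455 .06 .19 178.3
```

```text
scene [286 216  27  15  87] [300.06896552 222.75862069] [0.4658 0.0572 0.106 ] [0.498  0.0356 0.071 ]
scene [299 232   5   4   8] [301.  233.5] [0.429  0.0801 0.106 ] [0.4597 0.0595 0.071 ]
top [263 215  31  10  74] [279.7972973  217.01351351] [0.463  0.0562 0.106 ] [0.4659 0.0587 0.071 ]
shift [-0.0868  0.0863  0.0409] rot [-0.01  0.03 -0.59] t 6.45 tcp [ 0.5378 -0.0302  0.2309] F [-0.5  0.4 -0.4] w 0.4991196000811986
```

View pics/top3.png

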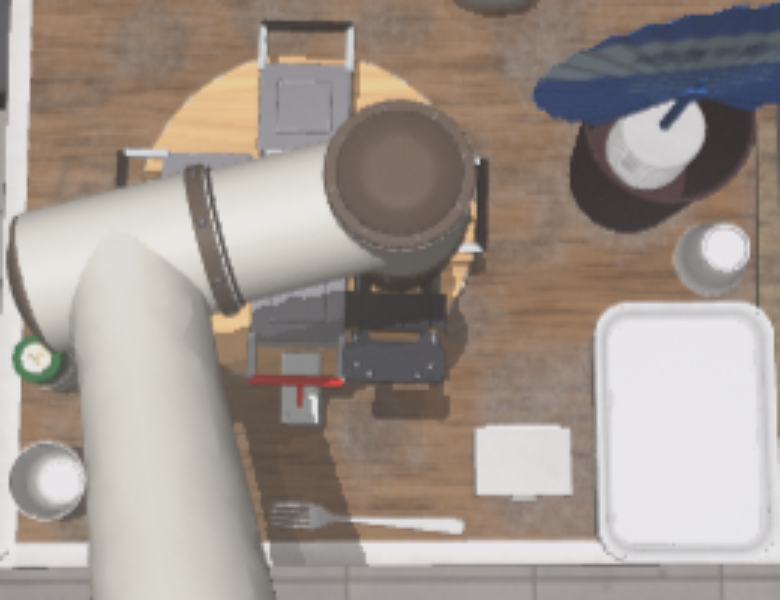

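The top view shows the red bar level across the click stop from (249,380) to (343,383), with the pointer's red stem at (300,395) centred under it. That is about 0.01 rad from zero, so the carousel is clicked in. Next is the bar pinch.

>>> nudge_tcp([
  {"aperture":0.3,"pos":[-0.03,0.025,0],"rot":[0,0,-0.5]},
  {"aperture":0.3,"pos":[-0.06,0.05,0],"rot":[0,0,-0.5]},
  {"aperture":0.3,"pos":[-0.085,0.077,0],"rot":[0,0,-0.5]},
  {"aperture":0.3,"pos":[-0.085,0.077,0.04],"rot":[0,0,-0.5]},
  {"aperture":0.3,"pos":[-0.085,0.077,0.08],"rot":[0,0,-0.5]},
  {"aperture":0.3,"pos":[-0.085,0.077,0.08],"rot":[0,0,-0.5]},
  {"aperture":0.3,"pos":[-0.085,0.077,0.08],"rot":[0,0,-0.5]},
])

```text
time_s: 7.15
tcp_pos: [0.4644, 0.0574, 0.1501]
ee_rot: [[-0.03, -1.0, -0.003], [-1.0, 0.03, -0.002], [0.002, 0.003, -1.0]]
wrist_force: [-0.2, 1.2, 0.5]
gripper_width: 0.294
gripper_force: 0.0
```

```bash
python3 go.py .4637 .0585 .092 178.3
python3 - <<'E'
from station import r
from h import *
c=r.capture("scene")
cv2.imwrite("pics/s4.png",cv2.resize(c["pixels"][150:260,240:390,::-1],None,fx=5,fy=5))
E
```

```text
shift [-0.0012  0.0006  0.0581] rot [ 0.15 -0.13 -0.03] t 7.15 tcp [0.4644 0.0574 0.1501] F [-0.2  1.2  0.5] w 0.29403527405477553
```

View pics/s4.png

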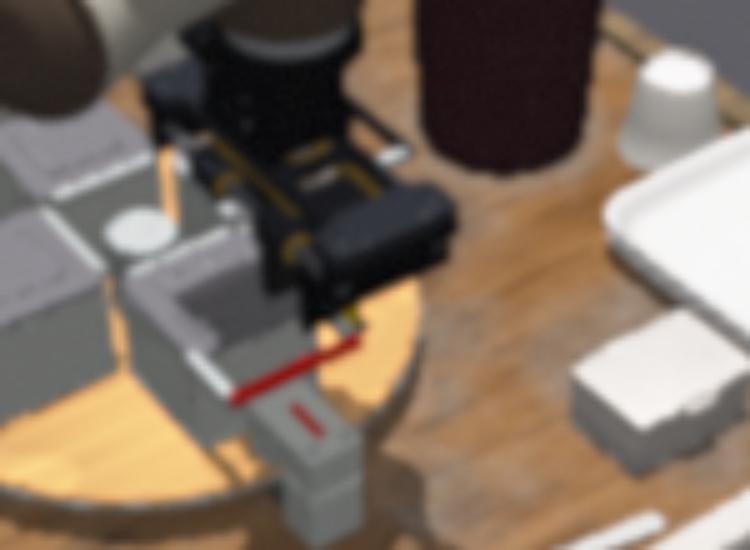

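The open fingers (tips near 270,285 and 320,320) stand above the red bar, which runs from (235,398) to (358,342). The gap on its inner side is clear, so I'll descend.

>>> nudge_tcp([
  {"aperture":0.3,"pos":[-0.001,0.001,0.02]},
  {"aperture":0.3,"pos":[-0.001,0.001,0.04]},
  {"aperture":0.3,"pos":[-0.001,0.001,0.057]},
  {"aperture":0.3,"pos":[-0.001,0.001,0.057]},
])

```text
time_s: 7.6
tcp_pos: [0.4637, 0.0586, 0.0934]
ee_rot: [[-0.031, -1.0, -0.001], [-1.0, 0.031, -0.001], [0.001, 0.001, -1.0]]
wrist_force: [-1.0, -0.1, 0.0]
gripper_width: 0.301
gripper_force: 0.0
```

>>> nudge_tcp([
  {"aperture":0},
  {"aperture":0},
  {"aperture":0},
  {"aperture":0},
  {"aperture":0},
  {"aperture":0},
])

```text
time_s: 8.2
tcp_pos: [0.4642, 0.0592, 0.0941]
ee_rot: [[-0.03, -1.0, 0.001], [-1.0, 0.03, 0.0], [-0.0, -0.001, -1.0]]
wrist_force: [-0.5, -0.8, 2.5]
gripper_width: 0.102
gripper_force: 30.0
```

>>> nudge_tcp([
  {"aperture":0,"pos":[0,0,-0.008]},
  {"aperture":0,"pos":[0,-0.001,-0.016]},
  {"aperture":0,"pos":[0,-0.002,-0.024]},
  {"aperture":0,"pos":[0,-0.004,-0.032]},
  {"aperture":0,"pos":[0,-0.006,-0.039]},
  {"aperture":0,"pos":[0,-0.009,-0.047]},
  {"aperture":0,"pos":[0,-0.012,-0.054]},
  {"aperture":0,"pos":[0,-0.016,-0.061]},
])

```text
time_s: 9.0
tcp_pos: [0.4785, 0.058, 0.1546]
ee_rot: [[-0.031, -1.0, -0.004], [-1.0, 0.031, -0.001], [0.001, 0.004, -1.0]]
wrist_force: [-0.2, -0.0, -3.6]
gripper_width: 0.101
gripper_force: 30.0
```

>>> nudge_tcp([
  {"aperture":0,"pos":[0,-0.005,-0.007]},
  {"aperture":0,"pos":[0,-0.009,-0.013]},
  {"aperture":0,"pos":[0,-0.014,-0.019]},
  {"aperture":0,"pos":[0,-0.02,-0.025]},
  {"aperture":0,"pos":[0,-0.026,-0.031]},
  {"aperture":0,"pos":[0,-0.032,-0.036]},
  {"aperture":0,"pos":[0,-0.038,-0.04]},
  {"aperture":0,"pos":[0,-0.045,-0.045]},
])

```text
time_s: 9.8
tcp_pos: [0.5209, 0.0556, 0.2018]
ee_rot: [[-0.03, -1.0, -0.009], [-1.0, 0.03, -0.003], [0.004, 0.009, -1.0]]
wrist_force: [-11.3, 0.8, 12.0]
gripper_width: 0.105
gripper_force: 30.1
```

>>> nudge_tcp([
  {"aperture":0},
  {"aperture":0},
  {"aperture":0},
])

```text
time_s: 10.1
tcp_pos: [0.5229, 0.0561, 0.2028]
ee_rot: [[-0.03, -1.0, -0.003], [-1.0, 0.03, -0.002], [0.002, 0.003, -1.0]]
wrist_force: [-10.6, 0.3, 13.6]
gripper_width: 0.1
gripper_force: 30.0
```

```bash
python3 - <<'E'
from station import r
from h import *
s=r.sense();b=s["tcp_pos"]+np.array([0,0,.012]);print(b,"angle",np.degrees(np.arctan2(b[2]-.106,.5862-b[0])),np.hypot(b[2]-.106,.5862-b[0]))
for n in("scene","top"):
    c=r.capture(n)
    cv2.imwrite(f"pics/{n}5.png",cv2.resize(c["pixels"][90:290,180:440,::-1],None,fx=3,fy=3))
E
```

```text
[0.52289598 0.05610234 0.21480161] angle 59.80788162339728 0.12587767588440493
```

View pics/scene5.png

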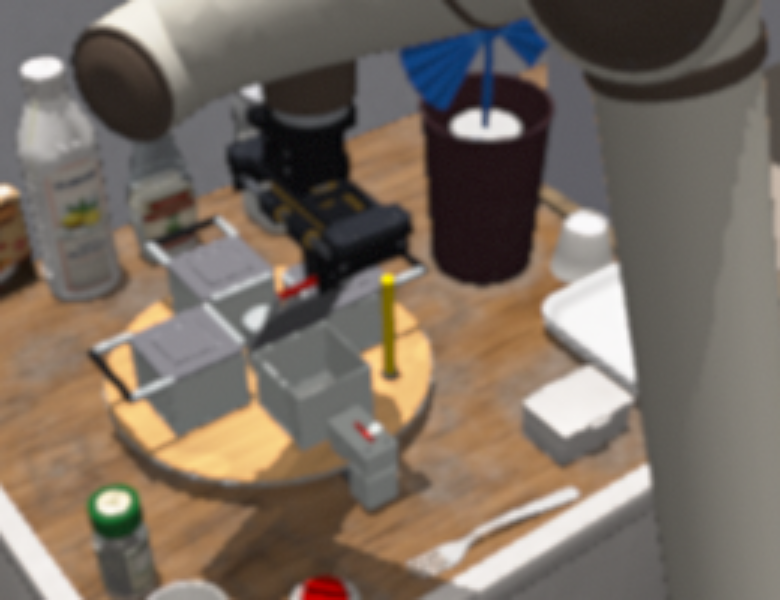

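View pics/top5.png

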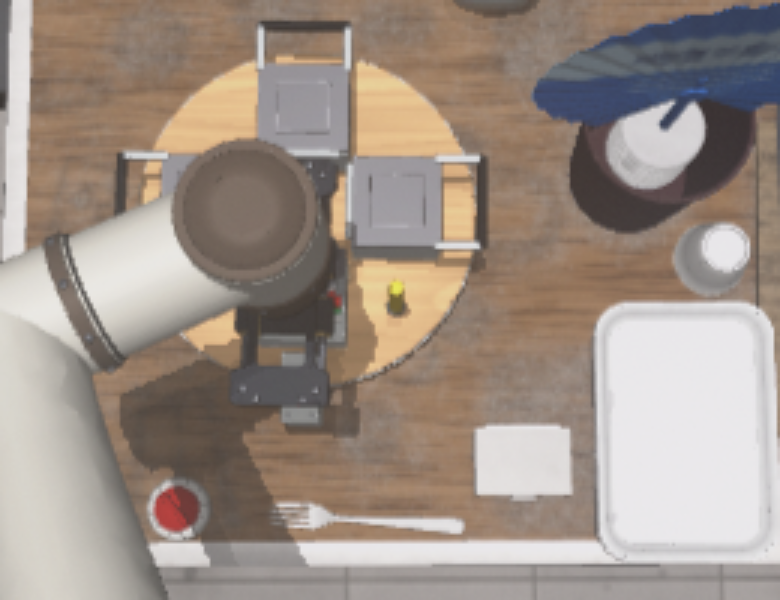

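The scene view shows the lid standing open at about 60°, with its red bar between the fingers at (298,287) and the pointer at (367,432) clear. The top view shows the cups, tin and timer unmoved. There is some radial strain of about 17 N, so I'll ease the tool outward by 3 mm and then check the platter angle.

>>> nudge_tcp([
  {"aperture":0,"pos":[0,0.001,-0.002]},
  {"aperture":0,"pos":[0,0.002,-0.003]},
  {"aperture":0,"pos":[0,0.002,-0.003]},
  {"aperture":0,"pos":[0,0.002,-0.003]},
])

```text
time_s: 10.6
tcp_pos: [0.5224, 0.057, 0.2027]
ee_rot: [[-0.03, -1.0, -0.001], [-1.0, 0.03, -0.001], [0.001, 0.001, -1.0]]
wrist_force: [-4.0, 0.4, 2.2]
gripper_width: 0.101
gripper_force: 30.0
```

```bash
python3 - <<'E'
from station import r
from h import *
C=np.array([.6301,.0552])
t0=dict(np.load("top0.npz"));t3=dict(np.load("top3.npz"));t5=r.capture("top");np.savez("top5.npz",**t5)
# click stop cage top in the first picture
P=cloud(t0);v,u=np.nonzero((abs(P[...,2]-.071)<.006)&(P[...,0]<.5)&(P[...,0]>.41)&(abs(P[...,1]-.06)<.04))
q=np.array([ray(t0,a,b,.071)[:2] for a,b in zip(u,v)]);(cx,cy),wh,an=cv2.minAreaRect(q.astype(np.float32))
print("cage",cx,cy,wh,an,"dir",np.degrees(np.arctan2(cy-C[1],cx-C[0])))
for n,t in(("0",t0),("5",t5)):
    P=cloud(t);m=(abs(P[...,2]-.107)<.008).astype(np.uint8);k=np.zeros_like(m);k[95:215,215:345]=1
    m=cv2.morphologyEx(m*k,cv2.MORPH_OPEN,np.ones((7,7),np.uint8));N,l,st,ce=cv2.connectedComponentsWithStats(m)
    for i in range(1,N):
        c=ray(t,*ce[i],.109)[:2];v,u=np.nonzero(l==i);R=cv2.minAreaRect(np.array([ray(t,a,b,.109)[:2] for a,b in zip(u,v)],np.float32))
        print(n,st[i][4],c.round(4),"dir mod 90",round(np.degrees(np.arctan2(*(c-C)[::-1]))%90,2),"edge",round(R[2]%90,2))
E
python3 go.py .5229 .056 .2028 178.3
```

```text
cage 0.4646218717098236 0.06243538483977318 (0.070991151034832, 0.04246233031153679) 0.12402844429016113 dir 177.496387357976
0 929 [0.7176 0.0627] dir mod 90 4.9 edge 4.33
0 900 [ 0.6378 -0.03  ] dir mod 90 5.18 edge 89.98
0 913 [0.6218 0.1408] dir mod 90 5.54 edge 4.26
0 907 [0.5433 0.0473] dir mod 90 5.17 edge 0.41
5 921 [0.7183 0.0532] dir mod 90 88.69 edge 89.79
5 63 [0.6661 0.1749] dir mod 90 73.24 edge 0.84
5 937 [ 0.6294 -0.0287] dir mod 90 89.51 edge 89.76
shift [ 0.001  -0.0005 -0.0001] rot [ 0.07 -0.04 -0.05] t 10.65 tcp [0.5224 0.057  0.2027] F [-4.6  0.4  2.1] w 0.09979400520763713
```

```bash
python3 - <<'E'
from h import *
# post-free comparison: back lid (top view) and pointer/post in the same pictures
for n in("top2","top3","top5"):
    t=dict(np.load(n+".npz"));P=cloud(t);m=(abs(P[...,2]-.107)<.008).astype(np.uint8);k=np.zeros_like(m);k[95:142,255:300]=1
    m=cv2.morphologyEx(m*k,cv2.MORPH_OPEN,np.ones((7,7),np.uint8));v,u=np.nonzero(m);print(n,len(u),u.mean().round(2),v.mean().round(2),ray(t,u.mean(),v.mean(),.109).round(4))
    y=mask(t,*YEL,(290,170,330,205));v,u=np.nonzero(y)
    if len(u): print(" post",len(u),ray(t,u.mean(),v.mean(),.158).round(4))
E
```

```text
top2 859 280.94 127.11 [0.7154 0.0538 0.109 ]
top3 789 279.75 124.25 [0.7236 0.0572 0.109 ]
top5 904 281.09 125.8 [0.7192 0.0534 0.109 ]
 post 17 [ 0.5401 -0.0306  0.158 ]
```

All the cues put the platter within about 0.01 rad of the pointer, slightly past it. I'll add a 1 mm centring nudge, then hand in.

>>> nudge_tcp([
  {"aperture":0,"pos":[-0.001,0,0]},
  {"aperture":0,"pos":[-0.001,0,0]},
  {"aperture":0,"pos":[-0.001,0,0]},
  {"aperture":0,"pos":[-0.001,0,0]},
  {"aperture":0,"pos":[-0.001,0,0]},
])

```text
time_s: 11.15
tcp_pos: [0.5224, 0.0578, 0.2026]
ee_rot: [[-0.031, -1.0, -0.001], [-1.0, 0.031, -0.001], [0.001, 0.001, -1.0]]
wrist_force: [-4.6, -0.6, 3.4]
gripper_width: 0.104
gripper_force: 30.0
```

```bash
python3 -c "
from station import r
print(r.finish_job())"
```

```text
the job is handed in; nothing more can be done
None
```

I turned the straw bin to the pointer, about 0.01 rad off by camera so within the click's play, and handed the job in at 11 s with the gripper still holding the lid open at about 60°; the cups, timer, tin and jar were not touched, and the hand-in call gave no verdict.

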